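# Fit-test two foot sleeves on a gauge pin and sort them

### The job

Two square metal sleeves lie on the bench, and only one of them fits the gauge pin: find it by trying, without forcing, and slide it open end first along the pin until it is fully home against the block. Then take it off and stand it upright, open end up, on the black rubber mat, and put the other sleeve, which will not go on, in the grey tray. Leave the pen, the jar and the tin where they are.

Things in the scene. Friction and masses are not known exactly. Their poses are not given: they have to be found in the camera images.
- sleeve_a: plain aluminium square sleeve, 34 x 34 x 56 mm, lying on a side. A round bore, 46 mm deep, opens in one end only; the solid end has a black rubber foot. Two look alike: one bore is 23 mm, the other 17 mm, not told which. Origin: middle of the side it lies on at first (17 mm off the sleeve's axis); x runs along the sleeve, out of the open end; z from that side through the axis (up at first)
- sleeve_a_mouth (a point): centre of the open end of sleeve_a, on its axis; 56 mm from the solid end's centre
- sleeve_b: plain aluminium square sleeve, 34 x 34 x 56 mm, lying on a side. A round bore, 46 mm deep, opens in one end only; the solid end has a black rubber foot. Two look alike: one bore is 23 mm, the other 17 mm, not told which. Origin: middle of the side it lies on at first (17 mm off the sleeve's axis); x runs along the sleeve, out of the open end; z from that side through the axis (up at first)
- sleeve_b_mouth (a point): centre of the open end of sleeve_b, on its axis; 56 mm from the solid end's centre
- gauge: fixed fit gauge: dark base plate (x -60 to 70, y -50 to 50, 12 mm thick), upright grey block (x 0 to 50, 74 mm wide, top at 105 mm) and a level steel pin, 20 mm diameter, that sticks out 42 mm from the block's face along -x at 75 mm height, its nose tapered to 13 mm over the last 5 mm. Origin: on the bench under the pin's root; z up
- gauge_shoulder (a point): root of the pin: its axis meets the block's flat face (the shoulder). Axes as the gauge's: the pin points to -x
- gauge_nose (a point): centre of the pin's free end, 42 mm from the shoulder
- mat: fixed flat black rubber mat, 140 x 140 mm, 5 mm thick; origin: centre of its underside, x and y along its edges
- tray: fixed open grey tray with walls, 140 x 140 mm outside, 35 mm high, walls and floor 4 mm; origin: centre of its underside, x and y along its edges
- marker: square white and black marking pen, 12 x 12 x 100 mm, lying along its y; origin under its middle
- jar: small clear screw jar, 40 mm across, 50 mm high, standing; origin under its centre
- tin: open grey paint tin, 80 mm across, 90 mm high, standing; origin under its centre
Things that resemble listed ones, but are neither listed nor needed, are in the scene too. What is shaped like the sleeve_b but brown or purple is not meant.

How it is judged:
By the outcome, as a careful person would: the job done as asked, in the order asked, and still so for the second after the job is handed in, with the robot touching nothing.
It also fails if it takes over 72 s, if anything falls off the work surface, if the arm or the gripper's body presses on something with over 40 N, if the wrist force passes 120 N, or if a joint passes its speed limit or range.

### The arm

A 6-joint arm with a two-finger parallel gripper is mounted at the origin on the work surface. World frame = base frame: x ahead of the robot, y to its left, z up, the work surface at z = 0. Lengths are in m, angles in rad, forces in N, time in s.
With the tool pointing down it reaches from about 0.4 to 0.825 m from the base axis. Payload 7 kg.
Tool frame: the origin (TCP) lies at the very end of the fingers, on their centre line; the grasp point (between the pads) lies 19 mm behind it (arm.grasp_offset is the distance from the TCP to the grasp point, in m); z points along the fingers, y is the line along which they close (so a half turn about z gives the same grasp; the last joint's range is limited). The gripper opens to 88 mm and grips with 3 to 60 N. Pads are 19 mm wide; open, the fingers measure 130 mm over their backs; the gripper's body (78 mm by 193 mm) begins 47 mm behind the grasp point.
Start: joints at [-1.055, 0.359, 0.012, 0, -1.224, -0.288], TCP at [0.152, -0.658, 0.227] pointing down, gripper open.
Joint ranges: [-3.07, 3.07], [-1.43, 2.12], [-1.02, 1.25], [-3.03, 1.67], [-3.05, -0], [-3.03, 3.03]. Speed limits (rad/s): [2.39, 2.39, 3.01, 3.14, 3.14, 3.14].

### API

Orientations are given as [roll, pitch, yaw] about the fixed x, y, z axes, in that order (R = Rz(yaw) Ry(pitch) Rx(roll)).
In Python, from station import get_state, cams, arm, nets gives the robot as it stands.
- The arm moves only by the shell command python3 -m creep 'ROWS' [FORCE]. ROWS is a JSON object of lists of equal length, an entry for each row: "translation": the shift along the world's x, y, z in mm, a list of three; "spin": the turn about the world's z in rad; "gripper": the opening, from 0 (shut) to 1 (fully open). In form: {"translation": [[dx, dy, dz], ...], "spin": [spin, ...], "gripper": [gripper, ...]}. A call has 1 to 8 rows; each row shifts and turns the commanded pose from where the row before left it; what a row does not reach is not made up. A row lasts 1/10 s, in which the tool goes at most 50 mm and 8.59 degrees, less where a joint would pass 70% of its speed; a pose out of reach is approached as far as the arm can. A call is refused whole if a number of a shift passes 50 or a number of a turn 0.15, either way. A call with a gripper value outside its range is refused whole. The fingers move at their own pace and stop on an object; FORCE is the grip in N (left out, the last holds). Time passes only in rows, so rows that do not move let the fingers close. It gives the time, the measured TCP pose, the force, the opening and the grip force at its end, in the units of the state.
- get_state(): the state, without advancing time (a new reading comes with each control period).
- cams.grab_frame(name): name is "scene" or "top"; returns a dict with "img" (400x640x3 uint8, red, green, blue), "mtx" (3x3 intrinsics, pixels), "R" (3x3) and "t" (3): a world point X has camera coordinates R X + t. Camera axes: x right, y down, z forward; pixel columns grow to the right and rows downward; lengths in m; the calibration is good to about 2 mm. A picture is of the moment at which its call begins. There is no depth.
- arm.job_done(): hands the job in; it is judged then, once.
Trained networks look in the newest picture that a camera, given by its name, has taken for a name from the list of things; names that differ only in an ending like _2 or _b are one class to them, and where a whole thing is asked for, a point or a joint stands for the part that bears it (a point fixed in the world has none). Each returns a list of dicts, best first, with "confidence" (0 to 1); they miss things now and then, are a little off and sometimes report something else, mostly with a low value. They report only what shows in the picture. A call takes as long as a camera call. They do not tell look-alikes from the thing itself.
- nets.search_frame(camera, label): "centre" ([x, y, z] in m, in world coordinates, good to about 4 mm: the middle of the surface that is visible of it).
- nets.pinpoint(camera, label): "centre" ([x, y, z] in m, in world coordinates, good to about 4 mm: a listed point, or the origin of a listed thing).
The state is a dict: "t": time; "q": joint angles; "qd": joint speeds; "joint_efforts": joint torques, N m; "eef_pos": TCP position; "ee_rot": TCP orientation; "force": force on the tool from outside, world axes, zero at the start; "moment": the same for the moment, N m; "width": finger opening in m; "gripper_force": force on a finger pad.
Only numpy, scipy, OpenCV 4.12 (cv2) and the standard library are available. Lean on these libraries where they do the work, as an engineer would, in place of code of your own. Each camera call takes 0.05 s, during which the arm holds its last target. There are 200 camera calls.

## Working session

There is one attempt and no reset: what is moved stays moved. The work goes in short steps, Python scripts to look and compute and a shell command to move; the robot and the scene stay as the last step left them, time stands still between calls to the robot, and variables do not carry over. Pictures are saved under pics/ and viewed, at most 12 in all, crops included, and the job is handed in when it is done.

I'll start by looking at both cameras and asking the networks where things are.

```bash
mkdir -p pics; ls; python3 - <<'E'
from station import get_state,cams,arm,nets
import cv2,numpy as np
for n in("scene","top"):
    f=cams.grab_frame(n); cv2.imwrite(f"pics/{n}0.png",f["img"][:,:,::-1])
    print(n,"cam pos",(-f["R"].T@f["t"]).round(3),f["mtx"].round(1).tolist())
    for l in("sleeve_a","sleeve_a_mouth","gauge","gauge_shoulder","gauge_nose","mat","tray","marker","jar","tin"):
        print(l,[(np.round(d["centre"],3).tolist(),round(d["confidence"],2)) for d in nets.pinpoint(n,l)])
s=get_state();print(s["t"],s["eef_pos"],s["ee_rot"],s["force"],s["width"])
E
```

```text
pics
scene cam pos [ 1.048 -0.501  0.741] [[466.3, 0.0, 313.3], [0.0, 466.3, 203.3], [0.0, 0.0, 1.0]]
sleeve_a [([0.707, 0.019, -0.005], 0.86), ([0.615, -0.025, 0.001], 0.7), ([0.602, 0.082, 0.004], 0.69), ([0.634, -0.126, -0.0], 0.55)]
sleeve_a_mouth [([0.442, 0.008, 0.019], 0.69)]
gauge [([0.59, 0.363, 0.001], 0.61)]
gauge_shoulder [([0.592, 0.365, 0.075], 0.58)]
gauge_nose [([0.534, -0.019, -0.002], 0.16)]
mat [([0.62, -0.272, 0.002], 0.66)]
tray [([0.43, -0.26, -0.002], 0.57)]
marker [([0.536, -0.018, -0.001], 0.82)]
jar [([0.377, 0.216, 0.004], 0.64)]
tin [([0.752, 0.126, -0.002], 0.87)]
top cam pos [0.463 0.019 1.295] [[516.1, 0.0, 318.8], [0.0, 516.1, 198.8], [0.0, 0.0, 1.0]]
sleeve_a [([0.602, 0.082, 0.0], 0.88), ([0.712, 0.013, 0.001], 0.87), ([0.431, -0.015, -0.002], 0.81), ([0.618, -0.027, -0.002], 0.71), ([0.626, -0.121, 0.0], 0.66)]
sleeve_a_mouth [([0.444, 0.007, 0.015], 0.71)]
gauge [([0.595, 0.364, 0.003], 0.72)]
gauge_shoulder [([0.594, 0.37, 0.077], 0.78)]
gauge_nose [([0.635, 0.359, 0.072], 0.55)]
mat [([0.621, -0.274, 0.005], 0.8), ([0.616, -0.027, -0.0], 0.44), ([0.431, -0.017, 0.002], 0.39)]
tray [([0.43, -0.261, 0.003], 0.56)]
marker [([0.534, -0.014, 0.001], 0.68)]
jar [([0.376, 0.216, -0.003], 0.49)]
tin [([0.748, 0.125, -0.0], 0.75)]
1.1 [ 0.15240929 -0.65755243  0.2265472 ] [-3.14156670e+00  1.54123867e-05 -2.91381637e+00] [-1.22024878  0.124339   -0.45782164] 0.08759071100855656
```

View pics/top0.png

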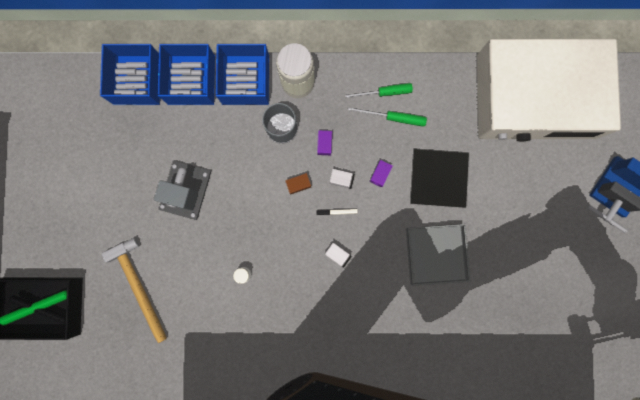

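View pics/scene0.png

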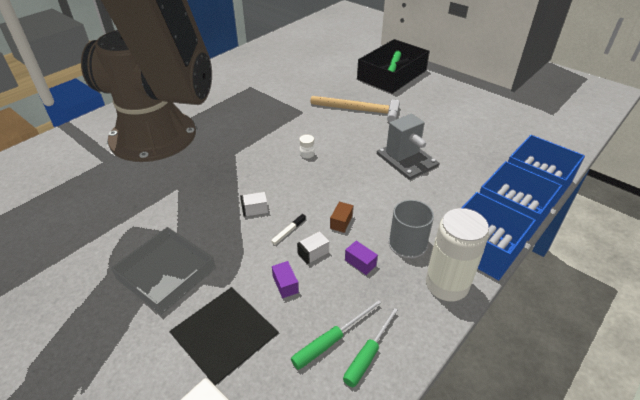

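Top view: aluminium sleeves at (342,178) and (338,254), gauge at (182,188) with its pin pointing up the image (world +x), mat at (440,178), tray at (437,254). Scene view: sleeves at (313,248) and (255,204). Next I'll enlarge the sleeves and the gauge.

```bash
cat > h.py <<'E'
import numpy as np,cv2
from scipy.optimize import least_squares
from station import get_state,cams,arm,nets
def proj(f,X):
    c=np.atleast_2d(X)@np.array(f["R"]).T+f["t"]; p=c@np.array(f["mtx"]).T; return p[:,:2]/p[:,2:]
def ray(f,p,z):
    d=f["R"].T@np.linalg.solve(f["mtx"],[p[0],p[1],1]); o=-f["R"].T@f["t"]; return o+d*(z-o[2])/d[2]
def tri(fs,ps):  # two-view point
    A=[];b=[]
    for f,p in zip(fs,ps):
        P=np.array(f["mtx"])@np.c_[f["R"],f["t"]]
        for i in(0,1): r=p[i]*P[2]-P[i]; A.append(r[:3]);b.append(-r[3])
    return np.linalg.lstsq(np.array(A),np.array(b),rcond=None)[0]
def crop(img,c,w,h,s): 
    x,y=int(c[0]-w/2),int(c[1]-h/2); x=max(x,0);y=max(y,0)
    return cv2.resize(img[y:y+h,x:x+w],(w*s,h*s),interpolation=cv2.INTER_CUBIC),(x,y)
E
python3 - <<'E'
import cv2,numpy as np
from h import crop
t=cv2.imread("pics/top0.png");s=cv2.imread("pics/scene0.png")
g=[]
for im,cs in((t,[(342,178),(338,254),(182,188)]),(s,[(313,248),(255,204),(408,145)])):
    row=[]
    for i,c in enumerate(cs):
        w=h=66 if i==2 else 44
        a,o=crop(im,c,w,h,4 if i==2 else 6); print(o); row.append(a)
    g.append(np.hstack(row))
cv2.imwrite("pics/crops.png",np.vstack(g))
E
```

```text
(320, 156)
(316, 232)
(149, 155)
(291, 226)
(233, 182)
(375, 112)
```

View pics/crops.png

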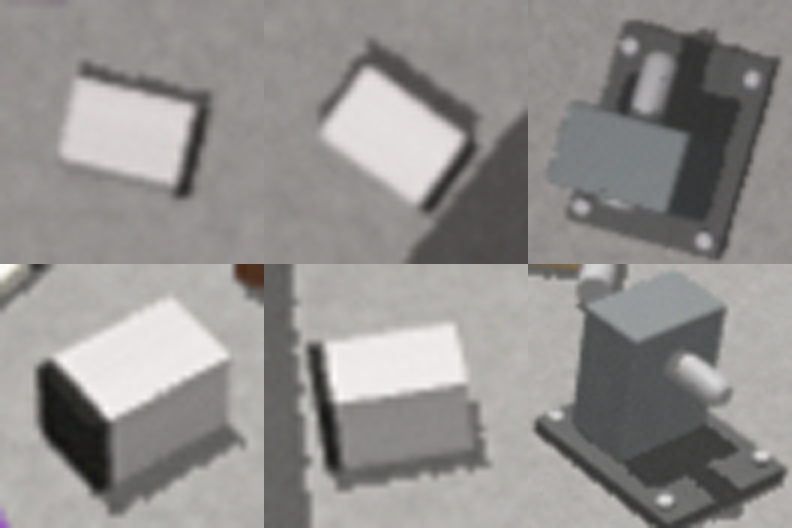

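The crops show the black foot at the -y end of both sleeves, so both mouths face +y. The gauge pin points world +x, tilted by about 15°. I'll fit poses to the corners from both views.

```bash
cat > fit0.py <<'E'
from h import *
F={n:cams.grab_frame(n) for n in("top","scene")}
def fit(name,obs,g0):
    # obs: cam,origin,scale,[(px,py),(mx,my,mz mm)]
    def place(p,m): c,s=np.cos(p[3]),np.sin(p[3]); m=np.array(m)/1e3; return m@np.array([[c,s,0],[-s,c,0],[0,0,1]])+p[:3]
    def res(p,cams_=("top","scene")):
        r=[]
        for cam,o,s,l in obs:
            if cam not in cams_: continue
            P=proj(F[cam],place(p,[b for a,b in l])); q=(np.array([a for a,b in l])+.5)/s-.5+o; r.append((P-q).ravel())
        return np.concatenate(r)
    s=least_squares(res,g0,loss="soft_l1",x_scale=[.01,.01,.01,.1]); p=s.x
    print(name,"xyz",p[:3].round(4),"yaw deg",np.degrees(p[3]).round(2),"rms px",np.sqrt(np.mean(res(p)**2)).round(2))
    for cam in("top","scene"):
        s=least_squares(lambda v:res([v[0],v[1],0,v[2]],(cam,)),[p[0],p[1],p[3]],loss="soft_l1",x_scale=[.01,.01,.1]); print("   z=0,",cam,s.x[:2].round(4),np.degrees(s.x[2]).round(2),np.abs(res([s.x[0],s.x[1],0,s.x[2]],(cam,))).reshape(-1,2).max(1).round(1))
    return p
# sleeve: x=28 mouth; mouth toward +y => y_local=+17 is world -x side
M=lambda x,y,z:(x,y,z)
fit("S1",[("top",(320,156),6,[((77,78),M(28,-17,34)),((60,158),M(28,17,34)),((207,96),M(-28,-17,34)),((188,194),M(-28,17,34))]),
 ("scene",(291,226),6,[((172,33),M(28,17,34)),((228,92),M(28,-17,34)),((230,166),M(28,-17,0)),((41,98),M(-28,17,34)),((105,228),M(-28,-17,0)),((42,156),M(-28,17,0))])],[.618,-.027,0,1.8])
fit("S2",[("top",(316,232),6,[((106,66),M(28,-17,34)),((56,130),M(28,17,34)),((211,145),M(-28,-17,34)),((164,211),M(-28,17,34))]),
 ("scene",(233,182),6,[((191,59),M(28,17,34)),((203,119),M(28,-17,34)),((211,186),M(28,-17,0)),((46,79),M(-28,17,34)),((69,206),M(-28,-17,0))])],[.431,-.016,0,1.0])
fit("G",[("top",(149,155),4,[((97,22),M(-60,-50,12)),((250,58),M(-60,50,12)),((192,258),M(70,50,12)),((48,102),M(0,-37,105)),((161,132),M(0,37,105)),((138,212),M(50,37,105)),((22,183),M(50,-37,105))]),
 ("scene",(375,112),4,[((196,42),M(0,-37,105)),((112,77),M(0,37,105)),((54,44),M(50,37,105)),((152,8),M(50,-37,105)),((8,161),M(70,50,12)),((137,261),M(-60,50,12)),((257,206),M(-60,-50,12))])],[.594,.365,0,3.4])
E
python3 fit0.py
```

```text
S1 xyz [ 0.6171 -0.0261 -0.0009] yaw deg 76.14 rms px 0.84
   z=0, top [ 0.6176 -0.0262] 77.9 [0.3 0.4 1.7 1.2]
   z=0, scene [ 0.6175 -0.0267] 74.97 [0.6 0.6 1.3 0.3 1.6 1.4]
S2 xyz [ 4.292e-01 -1.710e-02 -1.000e-04] yaw deg 53.38 rms px 0.35
   z=0, top [ 0.4293 -0.0171] 53.37 [0.6 0.4 0.6 0.4]
   z=0, scene [ 0.4292 -0.0172] 53.36 [0.3 0.3 0.3 0.2 0.8]
G xyz [ 0.5943  0.3657 -0.0036] yaw deg 165.25 rms px 0.74
   z=0, top [0.5939 0.3646] 165.66 [0.5 0.4 0.5 1.2 1.1 1.  0.7]
   z=0, scene [0.5966 0.3618] 164.13 [1.5 1.  0.6 1.2 1.5 0.5 0.8]
```

```bash
cat > edge.py <<'E'
from h import *
from scipy.optimize import minimize
F={n:cams.grab_frame(n) for n in("top","scene")}
G={}
for n,f in F.items():
    for s in(1.5,.8):
        g=cv2.GaussianBlur(cv2.cvtColor(f["img"],cv2.COLOR_RGB2GRAY).astype(np.float32),(0,0),s)
        G[n,s]=(cv2.Sobel(g,cv2.CV_32F,1,0),cv2.Sobel(g,cv2.CV_32F,0,1))
def place(p,m): c,s=np.cos(p[2]),np.sin(p[2]); return (m/1e3)@np.array([[c,s,0],[-s,c,0],[0,0,1]])+[p[0],p[1],0]
def score(p,E,cams_,s):
    t=0
    for cam,a,b in E:
        if cam not in cams_: continue
        a_,b_=np.array(a,float),np.array(b,float); k=np.linspace(.08,.92,25)[:,None]
        q=proj(F[cam],place(p,a_+(b_-a_)*k)).astype(np.float32); d=q[-1]-q[0]; L=np.linalg.norm(d); n=np.array([-d[1],d[0]])/L
        gx,gy=[cv2.remap(c,q[:,0],q[:,1],cv2.INTER_LINEAR).ravel() for c in G[cam,s]]
        t+=L*min(abs(np.mean(gx*n[0]+gy*n[1])),150)
    return -t
def run(name,p0,E):
    for cs in(("top",),("scene",),("top","scene")):
        p=np.array(p0)
        for s in(1.5,.8):
            p=minimize(score,p,(E,cs,s),"Nelder-Mead",options=dict(initial_simplex=p+np.vstack([[0,0,0],np.diag([.002,.002,.03])]),xatol=1e-5)).x
        print(name,cs,p[:2].round(4),np.degrees(p[2]).round(2))
def box(cam,x0,x1,y0,y1,z): c=[(x0,y0,z),(x1,y0,z),(x1,y1,z),(x0,y1,z)]; return [(cam,c[i],c[(i+1)%4]) for i in range(4)]
def sleeve():
    return box("top",-28,28,-17,17,34)+box("scene",-28,28,-17,17,34)+[("scene",(28,-17,34),(28,-17,0)),("scene",(-28,-17,0),(28,-17,0))]
if __name__=="__main__":
    run("S1",[.6174,-.0262,1.36],sleeve()); run("S2",[.4293,-.0171,.932],sleeve())
    E=[]
    for c in("top","scene"):
        b=box(c,0,50,-37,37,105); E+=b
        p=box(c,-60,70,-50,50,12); E+=(p[0:0]+[p[1],p[2],p[3]])[:] if c=="top" else [p[2],p[3]]
    E+=[("top",(-36,-10,75),(-6,-10,75)),("top",(-36,10,75),(-6,10,75)),("scene",(0,37,105),(0,37,12)),("scene",(50,37,105),(50,37,14))]
    run("G",[.595,.3645,np.radians(165.3)],E)
E
python3 edge.py
```

```text
S1 ('top',) [ 0.6159 -0.0266] 77.89
S1 ('scene',) [ 0.6167 -0.026 ] 73.45
S1 ('top', 'scene') [ 0.6171 -0.0261] 74.44
S2 ('top',) [ 0.4296 -0.0142] 51.77
S2 ('scene',) [ 0.4302 -0.0152] 53.88
S2 ('top', 'scene') [ 0.4304 -0.0148] 53.23
G ('top',) [0.5936 0.3647] 164.33
G ('scene',) [0.5936 0.3653] 164.83
G ('top', 'scene') [0.5935 0.3648] 164.53
```

Sleeve poses are S1 ≈ (0.6165, -0.026), yaw 77°, and S2 ≈ (0.4295, -0.016), yaw 53°. The gauge is at (0.5936, 0.3648), yaw 164.6°. Heights come out at 0 within 4 mm and the sizes match. I'll go above S1 first.

```bash
python3 -m creep '{"translation": [[29,39,-6],[29,39,-6],[29,39,-6],[29,39,-6],[29,39,-6],[29,39,-6],[29,39,-6],[29,39,-6]], "spin": [0.07,0.07,0.07,0.07,0.07,0.07,0.07,0.07], "gripper": [0.68,0.68,0.68,0.68,0.68,0.68,0.68,0.68]}' 12
python3 -m creep '{"translation": [[29,39,-6],[29,39,-6],[29,39,-6],[29,39,-6],[29,39,-6],[29,39,-6],[29,39,-6],[29,39,-6]], "spin": [0.07,0.07,0.07,0.07,0.07,0.07,0.07,0.07], "gripper": [0.68,0.68,0.68,0.68,0.68,0.68,0.68,0.68]}'
python3 -m creep '{"translation": [[0,0,0]], "spin": [0], "gripper": [0.68]}'
```

```text
t: 2.1
eef_pos: [0.3854, -0.3439, 0.1788]
ee_rot: [-3.141, 0.0, -2.351]
force: [1.0, -0.1, 0.1]
width: 0.0598
gripper_force: 0.0
t: 2.9
eef_pos: [0.6175, -0.0316, 0.1306]
ee_rot: [-3.141, 0.0, -1.791]
force: [1.6, -0.8, 0.7]
width: 0.0596
gripper_force: 0.0
t: 3.0
eef_pos: [0.6193, -0.0294, 0.1293]
ee_rot: [-3.141, -0.0, -1.787]
force: [-1.2, -0.7, 0.1]
width: 0.0598
gripper_force: 0.0
```

```bash
python3 -m creep '{"translation": [[0,0,-30],[0,0,-30],[0,0,0],[0,0,0]], "spin": [0,0,0,0], "gripper": [0.68,0.68,0.68,0.68]}'
```

```text
t: 3.4
eef_pos: [0.6164, -0.0339, 0.0708]
ee_rot: [3.141, -0.001, -1.794]
force: [0.1, -0.3, -0.4]
width: 0.0597
gripper_force: 0.0
```

```bash
python3 -m creep '{"translation": [[0,5,-22],[0,0,-25],[0,0,-19],[0,0,0],[0,0,0],[0,0,0],[0,0,0],[0,0,0]], "spin": [0,0,0,0,0,0,0,0], "gripper": [0.68,0.68,0.68,0.68,0.3,0.3,0.3,0.3]}' 12
python3 -m creep '{"translation": [[0,0,0],[0,0,0],[0,0,25],[0,0,30]], "spin": [0,0,0,0], "gripper": [0.3,0.3,0.3,0.3]}'
```

```text
t: 4.2
eef_pos: [0.6171, -0.0284, 0.0057]
ee_rot: [-3.14, 0.001, -1.794]
force: [-0.8, 1.1, 7.7]
width: 0.0341
gripper_force: 12.0
t: 4.6
eef_pos: [0.6151, -0.0288, 0.0588]
ee_rot: [3.138, -0.001, -1.794]
force: [1.0, 0.6, -0.9]
width: 0.0342
gripper_force: 12.0
```

S1 is gripped at 34.1 mm, with its axis 11 mm above the TCP. I'll carry it to a point 25 mm in front of the pin nose.

```bash
python3 -m creep '{"translation": [[0,0,50],[0,0,50],[6,31,0],[6,31,0],[6,31,0],[6,31,0],[6,31,0],[6,31,0]], "spin": [0,0,0.127,0.127,0.127,0.127,0.127,0.127], "gripper": [0.3,0.3,0.3,0.3,0.3,0.3,0.3,0.3]}'
python3 -m creep '{"translation": [[6,31,0],[6,31,0],[6,31,0],[6,31,0],[6,31,0],[6,27,-30],[0,0,-40],[0,0,0]], "spin": [0.127,0.127,0.127,0.127,0.127,0.127,0,0], "gripper": [0.3,0.3,0.3,0.3,0.3,0.3,0.3,0.3]}'
python3 -m creep '{"translation": [[0,0,0],[0,0,0]], "spin": [0,0], "gripper": [0.3,0.3]}'
```

```text
t: 5.4
eef_pos: [0.6522, 0.1587, 0.1595]
ee_rot: [3.141, 0.0, -1.027]
force: [0.3, -0.0, -1.6]
width: 0.0345
gripper_force: 12.0
t: 6.2
eef_pos: [0.6843, 0.3381, 0.0821]
ee_rot: [3.133, 0.008, -0.27]
force: [-0.9, -0.3, -1.8]
width: 0.0336
gripper_force: 12.0
t: 6.4
eef_pos: [0.6897, 0.3394, 0.0922]
ee_rot: [-3.14, -0.002, -0.27]
force: [0.1, -0.4, -0.2]
width: 0.0341
gripper_force: 12.0
```

```bash
python3 -m creep '{"translation": [[0,0,-14],[0,0,-14],[0,0,0],[0,0,0]], "spin": [0,0,0,0], "gripper": [0.3,0.3,0.3,0.3]}'
python3 - <<'E'
from h import *
s=get_state();P=np.array(s["eef_pos"]);o=np.array([.5936,.3648]);th=np.radians(164.6);ux=np.array([np.cos(th),np.sin(th)]);d=P[:2]-o
print(P.round(4),"along x_g",d@ux,"lateral y_g",d@[-ux[1],ux[0]],"yaw",s["ee_rot"][2])
t=cams.grab_frame("top");c=cams.grab_frame("scene")
a,oa=crop(t["img"],(185,175),80,100,5);b,ob=crop(c["img"],(430,150),80,100,5);print(oa,ob)
cv2.imwrite("pics/ap.png",np.hstack([a,b])[:,:,::-1])
E
```

```text
t: 6.8
eef_pos: [0.6881, 0.339, 0.0609]
ee_rot: [3.14, 0.001, -0.27]
force: [0.4, 0.5, -0.3]
width: 0.0341
gripper_force: 12.0
[0.6881 0.339  0.0609] along x_g -0.09796984606267069 lateral y_g -0.00020693380864896319 yaw -0.26998030223917024
(145, 125) (390, 100)
```

View pics/ap.png

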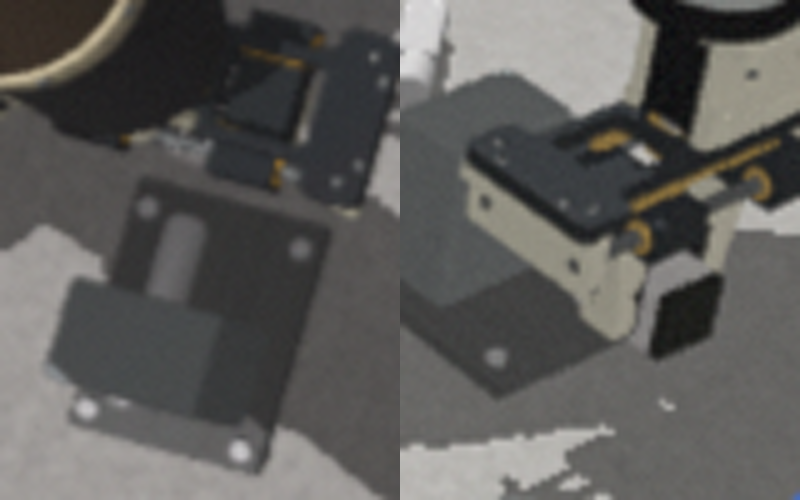

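The picture shows the sleeve held level with its foot toward the scene camera (crop 680,310), and the pin free ahead at crop (178,260). I'll approach gently and watch the force.

```bash
python3 -m creep '{"translation": [[0,0,3],[-8,2.2,0],[-8,2.2,0],[-4,1.1,0],[0,0,0],[0,0,0]], "spin": [0,0,0,0,0,0], "gripper": [0.3,0.3,0.3,0.3,0.3,0.3]}'
python3 -m creep '{"translation": [[-2,0.55,0],[-2,0.55,0],[-2,0.55,0],[0,0,0]], "spin": [0,0,0,0], "gripper": [0.3,0.3,0.3,0.3]}'
python3 -m creep '{"translation": [[-2,0.55,0],[0,0,0]], "spin": [0,0], "gripper": [0.3,0.3]}'
```

```text
t: 7.5
eef_pos: [0.6683, 0.3452, 0.0648]
ee_rot: [-3.141, -0.0, -0.269]
force: [0.3, 0.0, -0.8]
width: 0.0338
gripper_force: 12.0
t: 7.9
eef_pos: [0.6623, 0.3467, 0.0645]
ee_rot: [-3.142, -0.0, -0.27]
force: [0.1, 0.5, -1.4]
width: 0.0339
gripper_force: 12.0
t: 8.1
eef_pos: [0.6611, 0.3476, 0.0647]
ee_rot: [-3.14, -0.001, -0.27]
force: [3.7, 0.3, -2.3]
width: 0.0338
gripper_force: 12.0
```

```bash
cat > st.py <<'E'
from h import *
def st():
    s=get_state();P=np.array(s["eef_pos"]);o=np.array([.5936,.3648]);th=np.radians(164.6);ux=np.array([np.cos(th),np.sin(th)]);uy=np.array([-ux[1],ux[0]]);d=P[:2]-o;f=np.array(s["force"])
    print("t",round(s["t"],2),"TCP",P.round(4),"along %.1f lat %.1f mm"%(1e3*d@ux,1e3*d@uy),"F xg,yg,z",round(f[:2]@ux,1),round(f[:2]@uy,1),f[2].round(1),"M",np.round(s["moment"],2),"rot",np.round(s["ee_rot"],3),"w",round(s["width"],4))
st()
E
python3 -m creep '{"translation": [[-1,0.28,0],[0,0,0]], "spin": [0,0], "gripper": [0.3,0.3]}' >/dev/null; python3 st.py
python3 -m creep '{"translation": [[-1,0.28,0],[0,0,0]], "spin": [0,0], "gripper": [0.3,0.3]}'>/dev/null; python3 st.py
```

```text
t 8.3 TCP [0.6607 0.3479 0.065 ] along -69.2 lat -1.5 mm F xg,yg,z -5.9 -2.5 -3.9 M [ 0.22 -2.17 -0.12] rot [-3.14e+00 -2.00e-03 -2.70e-01] w 0.0339
t 8.5 TCP [0.6602 0.3482 0.0652] along -68.6 lat -1.7 mm F xg,yg,z -6.8 -2.2 -3.4 M [ 0.21 -2.66 -0.09] rot [-3.139e+00 -3.000e-03 -2.700e-01] w 0.0339
```

The forces push the sleeve down and toward -y_g. I'll follow them, backing off 3 mm, shifting, and trying again before judging the fit.

```bash
python3 -m creep '{"translation": [[4,-1.1,0],[0.3,1,-2],[0,0,0]], "spin": [0,0,0], "gripper": [0.3,0.3,0.3]}' >/dev/null; python3 st.py
python3 -m creep '{"translation": [[-2,0.55,0],[-1,0.28,0],[0,0,0]], "spin": [0,0,0], "gripper": [0.3,0.3,0.3]}'>/dev/null; python3 st.py
python3 -m creep '{"translation": [[-1,0.28,0],[-1,0.28,0],[0,0,0]], "spin": [0,0,0], "gripper": [0.3,0.3,0.3]}'>/dev/null; python3 st.py
```

```text
t 8.8 TCP [0.6628 0.3474 0.0625] along -71.3 lat -1.6 mm F xg,yg,z -1.3 0.4 0.4 M [-0.23 -0.38  0.01] rot [ 3.141  0.    -0.27 ] w 0.0342
t 9.1 TCP [0.6609 0.3486 0.0638] along -69.2 lat -2.3 mm F xg,yg,z -4.6 0.2 2.0 M [-0.58 -1.51 -0.05] rot [-3.14e+00 -2.00e-03 -2.69e-01] w 0.0338
t 9.4 TCP [0.6601 0.349  0.0643] along -68.3 lat -2.4 mm F xg,yg,z -8.8 0.6 2.2 M [-1.16 -2.78  0.04] rot [-3.139 -0.004 -0.269] w 0.034
```

```bash
python3 -m creep '{"translation": [[4,-1.1,0],[-0.1,-0.3,1],[-4,1.1,0],[0,0,0]], "spin": [0,0,0,0], "gripper": [0.3,0.3,0.3,0.3]}' >/dev/null; python3 st.py
python3 -m creep '{"translation": [[-1,0.28,0],[0,0,0]], "spin": [0,0], "gripper": [0.3,0.3]}'>/dev/null; python3 st.py
```

```text
t 9.8 TCP [0.6595 0.3491 0.0646] along -67.7 lat -2.3 mm F xg,yg,z -9.2 -1.6 -0.4 M [-0.64 -3.   -0.08] rot [-3.14e+00 -3.00e-03 -2.69e-01] w 0.0338
t 10.0 TCP [0.6594 0.3491 0.0647] along -67.6 lat -2.3 mm F xg,yg,z -12.5 0.5 -1.9 M [-1.11 -4.31 -0.02] rot [-3.139 -0.005 -0.269] w 0.034
```

S1 is centred on the cone with balanced side forces, yet it stalls about 3 mm past the nose. That matches the 17 mm bore, so S1 is the misfit. I'll put it back in its free spot for now, since the tray comes last in the task, and fetch S2.

```bash
python3 -m creep '{"translation": [[10,-2.75,0],[30,-8.25,0],[0,0,50],[0,0,50],[-6.6,-30.5,0],[-6.6,-30.5,0],[-6.6,-30.5,0],[-6.6,-30.5,0]], "spin": [0,0,0,0,-0.127,-0.127,-0.127,-0.127], "gripper": [0.3,0.3,0.3,0.3,0.3,0.3,0.3,0.3]}' >/dev/null
python3 -m creep '{"translation": [[-6.6,-30.5,0],[-6.6,-30.5,0],[-6.6,-30.5,0],[-6.6,-30.5,0],[-6.6,-30.5,0],[-6.6,-30.5,0],[-6.6,-30.5,0],[-6.6,-30.5,0]], "spin": [-0.127,-0.127,-0.127,-0.127,-0.127,-0.127,-0.127,-0.127], "gripper": [0.3,0.3,0.3,0.3,0.3,0.3,0.3,0.3]}' >/dev/null
python3 -m creep '{"translation": [[0,0,-40],[0,0,-40],[0,0,-40],[0,0,-16],[0,0,0],[0,0,0]], "spin": [0,0,0,0,0,0], "gripper": [0.3,0.3,0.3,0.3,0.3,0.3]}'
```

```text
t: 12.2
eef_pos: [0.6173, -0.0279, 0.0276]
ee_rot: [3.141, -0.0, -1.794]
force: [-0.7, 1.2, -1.0]
width: 0.0342
gripper_force: 12.0
```

```bash
python3 -m creep '{"translation": [[0,0,-12],[0,0,-9],[0,0,0],[0,0,0],[0,0,0],[0,0,40],[0,0,45],[-35,2,0]], "spin": [0,0,0,0,0,0,0,-0.1], "gripper": [0.3,0.3,0.3,0.66,0.66,0.66,0.66,0.66]}'
python3 -m creep '{"translation": [[-40,2,0],[-40,2,0],[-40,2,0],[-34,2,-25],[0,0,-25],[0,0,0],[0,0,0]], "spin": [-0.1,-0.1,-0.117,0,0,0,0], "gripper": [0.66,0.66,0.66,0.66,0.66,0.66,0.66]}'
python3 edge.py | grep S1; python3 st.py
```

```text
t: 13.0
eef_pos: [0.5896, -0.0252, 0.0981]
ee_rot: [-3.13, 0.005, -1.893]
force: [-0.3, 0.8, -0.8]
width: 0.0575
gripper_force: 0.0
t: 13.7
eef_pos: [0.4292, -0.0178, 0.0423]
ee_rot: [-3.141, 0.0, -2.21]
force: [0.8, 0.1, -0.3]
width: 0.0575
gripper_force: 0.0
S1 ('top',) [ 0.6185 -0.023 ] 78.93
S1 ('scene',) [ 0.618  -0.0251] 76.49
S1 ('top', 'scene') [ 0.6184 -0.0234] 77.39
t 13.8 TCP [ 0.4299 -0.0176  0.0426] along 56.2 lat 412.2 mm F xg,yg,z -0.7 -0.3 0.4 M [ 0.05  0.02 -0.02] rot [-3.140e+00  1.000e-03 -2.211e+00] w 0.0581
```

```bash
python3 -m creep '{"translation": [[-1,0,-20],[0,0,-17],[0,0,0],[0,0,0],[0,0,0],[0,0,0],[0,0,0],[0,0,0]], "spin": [0,0,0,0,0,0,0,0], "gripper": [0.66,0.66,0.66,0.66,0.3,0.3,0.3,0.3]}' 12; python3 st.py
python3 -m creep '{"translation": [[0,0,0],[0,0,25],[0,0,30],[0,0,0]], "spin": [0,0,0,0], "gripper": [0.3,0.3,0.3,0.3]}'
```

```text
t: 14.6
eef_pos: [0.4278, -0.0179, 0.005]
ee_rot: [-3.141, 0.001, -2.211]
force: [-1.2, 1.0, 4.5]
width: 0.0337
gripper_force: 11.9
t 14.6 TCP [ 0.4278 -0.0179  0.005 ] along 58.3 lat 413.0 mm F xg,yg,z 1.4 -0.6 4.5 M [ 0.29  0.4  -0.02] rot [-3.141e+00  1.000e-03 -2.211e+00] w 0.0337
t: 15.0
eef_pos: [0.4296, -0.0173, 0.0626]
ee_rot: [-3.138, 0.005, -2.21]
force: [0.9, -0.2, -0.8]
width: 0.0341
gripper_force: 11.9
```

```bash
python3 -m creep '{"translation": [[0,0,50],[0,0,50],[18.6,25.5,0],[18.6,25.5,0],[18.6,25.5,0],[18.6,25.5,0],[18.6,25.5,0],[18.6,25.5,0]], "spin": [0,0,0.1387,0.1387,0.1387,0.1387,0.1387,0.1387], "gripper": [0.3,0.3,0.3,0.3,0.3,0.3,0.3,0.3]}' >/dev/null
python3 -m creep '{"translation": [[18.6,25.5,0],[18.6,25.5,0],[18.6,25.5,0],[18.6,25.5,0],[18.6,25.5,0],[18.6,25.5,0],[18.6,25.5,0],[18.6,25.5,0]], "spin": [0.1387,0.1387,0.1387,0.1387,0.1387,0.1387,0.1387,0.1387], "gripper": [0.3,0.3,0.3,0.3,0.3,0.3,0.3,0.3]}' >/dev/null
python3 -m creep '{"translation": [[0,0,-35],[0,0,-35],[0,0,-25],[0,0,0],[0,0,0],[0,0,0]], "spin": [0,0,0,0,0,0], "gripper": [0.3,0.3,0.3,0.3,0.3,0.3]}' ; python3 st.py
```

```text
t: 17.2
eef_pos: [0.6889, 0.3396, 0.0664]
ee_rot: [-3.14, -0.002, -0.269]
force: [-0.1, 0.1, -0.1]
width: 0.0339
gripper_force: 11.9
t 17.2 TCP [0.6889 0.3396 0.0664] along -98.6 lat -1.0 mm F xg,yg,z 0.1 -0.1 -0.1 M [-0.07  0.17  0.04] rot [-3.14e+00 -2.00e-03 -2.69e-01] w 0.0339
```

```bash
python3 -m creep '{"translation": [[-8,2.2,-3],[-8,2.2,0],[-5,1.4,0],[0,0,0],[0,0,0]], "spin": [0,0,0,0,0], "gripper": [0.3,0.3,0.3,0.3,0.3]}' >/dev/null; python3 st.py
python3 -m creep '{"translation": [[-2,0.55,0],[-2,0.55,0],[-2,0.55,0],[0,0,0]], "spin": [0,0,0,0], "gripper": [0.3,0.3,0.3,0.3]}'>/dev/null; python3 st.py
python3 -m creep '{"translation": [[-2,0.55,0],[-1,0.28,0],[0,0,0]], "spin": [0,0,0], "gripper": [0.3,0.3,0.3]}' >/dev/null; python3 st.py
```

```text
t 17.7 TCP [0.6667 0.3452 0.0622] along -75.7 lat -0.5 mm F xg,yg,z -0.1 0.3 -1.4 M [-0.05  0.17  0.  ] rot [-3.141e+00 -1.000e-03 -2.680e-01] w 0.0342
t 18.1 TCP [0.6606 0.3465 0.0615] along -69.5 lat -0.1 mm F xg,yg,z -0.5 -0.4 -2.5 M [-0.04  0.13 -0.02] rot [ 3.141  0.    -0.269] w 0.0343
t 18.4 TCP [0.6583 0.3477 0.062 ] along -66.9 lat -0.7 mm F xg,yg,z -1.2 -1.4 -0.5 M [ 0.27 -0.52 -0.05] rot [-3.141e+00 -1.000e-03 -2.690e-01] w 0.034
```

S2 passes the spot where S1 jammed, with almost no force. I'll continue along the pin.

```bash
python3 -m creep '{"translation": [[0.2,0.8,0],[-2,0.55,0],[-2,0.55,0],[0,0,0]], "spin": [0,0,0,0], "gripper": [0.3,0.3,0.3,0.3]}' >/dev/null; python3 st.py
python3 -m creep '{"translation": [[-2,0.55,0],[-2,0.55,0],[0,0,0]], "spin": [0,0,0], "gripper": [0.3,0.3,0.3]}'>/dev/null; python3 st.py
python3 -m creep '{"translation": [[-2,0.55,0],[-2,0.55,0],[-2,0.55,0],[0,0,0]], "spin": [0,0,0,0], "gripper": [0.3,0.3,0.3,0.3]}' >/dev/null; python3 st.py
```

```text
t 18.8 TCP [0.6539 0.3497 0.0619] along -62.1 lat -1.4 mm F xg,yg,z -0.7 -2.7 1.0 M [ 0.7  -0.06 -0.06] rot [-3.141 -0.    -0.269] w 0.0342
t 19.1 TCP [0.6499 0.3506 0.0619] along -58.1 lat -1.3 mm F xg,yg,z -0.4 -3.2 1.8 M [ 0.9  -0.03 -0.04] rot [-3.141 -0.    -0.269] w 0.0336
t 19.5 TCP [0.6439 0.3522 0.0618] along -51.8 lat -1.2 mm F xg,yg,z 0.2 -3.3 1.9 M [ 1.08 -0.27 -0.07] rot [-3.141 -0.    -0.269] w 0.034
```

```bash
python3 -m creep '{"translation": [[0.2,0.8,0.7],[-3,0.8,0],[-3,0.8,0],[0,0,0]], "spin": [0,0,0,0], "gripper": [0.3,0.3,0.3,0.3]}' >/dev/null; python3 st.py
python3 -m creep '{"translation": [[-3,0.8,0],[-3,0.8,0],[-2,0.55,0],[0,0,0]], "spin": [0,0,0,0], "gripper": [0.3,0.3,0.3,0.3]}'>/dev/null; python3 st.py
python3 -m creep '{"translation": [[-2,0.55,0],[-2,0.55,0],[0,0,0]], "spin": [0,0,0], "gripper": [0.3,0.3,0.3]}'>/dev/null; python3 st.py
```

```text
t 19.9 TCP [0.6373 0.3541 0.0619] along -44.9 lat -1.3 mm F xg,yg,z 0.7 -0.2 0.3 M [ 0.45  0.43 -0.03] rot [ 3.141e+00  1.000e-03 -2.690e-01] w 0.0336
t 20.3 TCP [0.6295 0.3562 0.062 ] along -36.9 lat -1.3 mm F xg,yg,z -0.8 -1.1 -1.1 M [-0.    0.16 -0.  ] rot [ 3.141e+00  1.000e-03 -2.690e-01] w 0.0341
t 20.6 TCP [0.6258 0.3575 0.0621] along -33.0 lat -1.5 mm F xg,yg,z -0.5 0.4 -1.7 M [-0.12  0.1   0.01] rot [ 3.141  0.    -0.269] w 0.0337
```

```bash
python3 -m creep '{"translation": [[-1.5,0.4,0],[-1.5,0.4,0],[0,0,0]], "spin": [0,0,0], "gripper": [0.3,0.3,0.3]}' >/dev/null; python3 st.py
python3 -m creep '{"translation": [[-1,0.28,0],[-1,0.28,0],[0,0,0]], "spin": [0,0,0], "gripper": [0.3,0.3,0.3]}'>/dev/null; python3 st.py
python3 -m creep '{"translation": [[-1,0.28,0],[-1,0.28,0],[0,0,0]], "spin": [0,0,0], "gripper": [0.3,0.3,0.3]}'>/dev/null; python3 st.py
```

```text
t 20.9 TCP [0.623  0.3584 0.0622] along -30.1 lat -1.6 mm F xg,yg,z -0.5 -0.0 0.0 M [-0.11  0.18  0.06] rot [ 3.142  0.    -0.269] w 0.0338
t 21.2 TCP [0.6224 0.3586 0.0624] along -29.5 lat -1.7 mm F xg,yg,z -5.7 1.3 -3.9 M [-0.83 -1.9   0.04] rot [-3.141e+00 -2.000e-03 -2.690e-01] w 0.034
t 21.5 TCP [0.6221 0.3587 0.0627] along -29.1 lat -1.7 mm F xg,yg,z -14.2 1.0 -6.3 M [-1.75 -4.43  0.15] rot [-3.141 -0.004 -0.269] w 0.0341
```

It stopped hard at along -29.5 (−30 predicted, 42 mm past first contact) with 14 N axial force, so it is fully home. I'll draw it straight off and raise it.

The tool can't tilt, so I'll pivot the sleeve in a light grip by pressing its mouth end on the block's top side edge.

```bash
python3 -m creep '{"translation": [[4,-1.1,0],[6,-1.65,0],[12,-3.3,0],[12,-3.3,0],[14,-3.85,0],[18,-4.95,0],[10,-2.75,0],[0,0,0]], "spin": [0,0,0,0,0,0,0,0], "gripper": [0.3,0.3,0.3,0.3,0.3,0.3,0.3,0.3]}' ; python3 st.py
```

```text
t: 22.3
eef_pos: [0.6968, 0.3375, 0.0616]
ee_rot: [3.141, 0.0, -0.271]
force: [-0.2, 0.6, -2.2]
width: 0.0339
gripper_force: 12.0
t 22.3 TCP [0.6968 0.3375 0.0616] along -106.7 lat -1.1 mm F xg,yg,z 0.4 -0.6 -2.2 M [-0.08  0.15  0.03] rot [ 3.141  0.    -0.271] w 0.0339
```

```bash
python3 -m creep '{"translation": [[0,0,50],[0,0,50],[0,0,0]], "spin": [0,0,0], "gripper": [0.3,0.3,0.3]}' ; python3 st.py
```

```text
t: 22.6
eef_pos: [0.699, 0.3406, 0.172]
ee_rot: [-3.132, -0.01, -0.268]
force: [1.0, -0.7, -0.0]
width: 0.0339
gripper_force: 12.0
t 22.6 TCP [0.699  0.3406 0.172 ] along -108.0 lat -4.6 mm F xg,yg,z -1.1 0.5 -0.0 M [0.03 0.03 0.02] rot [-3.132 -0.01  -0.268] w 0.0339
```

```bash
python3 -m creep '{"translation": [[-13,-2.3,0],[-13,-2.3,0],[-13,-2.3,0],[-13,-2.3,0],[-13,-2.3,0],[-13,-2.3,0],[-13,-2.3,0],[-13,-2.3,0]], "spin": [-0.1428,-0.1428,-0.1428,-0.1428,-0.1428,-0.1428,-0.1428,-0.1428], "gripper": [0.3,0.3,0.3,0.3,0.3,0.3,0.3,0.3]}' >/dev/null
python3 -m creep '{"translation": [[-13,-2.3,0],[-13,-2.3,0],[-13,-2.3,0],[0,0,-20],[0,0,-16],[0,0,0],[0,0,0],[0,0,0]], "spin": [-0.1428,-0.1428,-0.1428,0,0,0,0,0], "gripper": [0.3,0.3,0.3,0.3,0.3,0.3,0.3,0.3]}' 6; python3 st.py
```

```text
t: 24.2
eef_pos: [0.5527, 0.3137, 0.1273]
ee_rot: [-3.141, 0.001, -1.839]
force: [0.3, 0.6, -1.1]
width: 0.0337
gripper_force: 6.0
t 24.2 TCP [0.5527 0.3137 0.1273] along 25.9 lat 60.1 mm F xg,yg,z -0.1 -0.7 -1.1 M [0.05 0.08 0.01] rot [-3.141e+00  1.000e-03 -1.839e+00] w 0.0337
```

```bash
python3 -m creep '{"translation": [[0,0,-8],[0,0,-7],[0,0,0]], "spin": [0,0,0], "gripper": [0.3,0.3,0.3]}' >/dev/null; python3 st.py
python3 -m creep '{"translation": [[0,0,-2],[0,0,-2],[0,0,0]], "spin": [0,0,0], "gripper": [0.3,0.3,0.3]}' >/dev/null; python3 st.py
python3 -m creep '{"translation": [[0,0,-2],[0,0,-2],[0,0,0]], "spin": [0,0,0], "gripper": [0.3,0.3,0.3]}' >/dev/null; python3 st.py
```

```text
t 24.5 TCP [0.5518 0.3129 0.1101] along 26.5 lat 61.2 mm F xg,yg,z 0.4 0.3 -0.9 M [ 0.05  0.14 -0.01] rot [ 3.141e+00 -1.000e-03 -1.840e+00] w 0.0342
t 24.8 TCP [0.5523 0.3131 0.1073] along 26.1 lat 60.8 mm F xg,yg,z 0.4 0.7 -0.2 M [-0.22  0.14 -0.03] rot [-3.141 -0.    -1.84 ] w 0.0338
t 25.1 TCP [0.5522 0.313  0.1031] along 26.1 lat 60.9 mm F xg,yg,z -0.2 2.4 0.9 M [-0.73  0.1  -0.02] rot [ 3.142 -0.    -1.84 ] w 0.0339
```

```bash
python3 -m creep '{"translation": [[0,0,-3],[0,0,-3],[0,0,-3],[0,0,0]], "spin": [0,0,0,0], "gripper": [0.3,0.3,0.3,0.3]}' >/dev/null; python3 st.py
python3 -m creep '{"translation": [[0,0,-3],[0,0,-3],[0,0,0]], "spin": [0,0,0], "gripper": [0.3,0.3,0.3]}' >/dev/null; python3 st.py
python3 - <<'E'
from h import *
t=cams.grab_frame("top");c=cams.grab_frame("scene")
a,oa=crop(t["img"],(195,185),80,100,5);b,ob=crop(c["img"],(400,150),80,100,5);print(oa,ob)
cv2.imwrite("pics/pv.png",np.hstack([a,b])[:,:,::-1])
E
```

```text
t 25.5 TCP [0.5521 0.3133 0.0936] along 26.3 lat 60.7 mm F xg,yg,z -0.3 1.0 -1.1 M [-0.45  0.    0.02] rot [ 3.141 -0.    -1.84 ] w 0.034
t 25.8 TCP [0.5521 0.3135 0.0877] along 26.4 lat 60.5 mm F xg,yg,z -0.2 0.0 -0.2 M [-0.27  0.01 -0.02] rot [ 3.141  0.    -1.84 ] w 0.034
(155, 135) (360, 100)
```

View pics/pv.png

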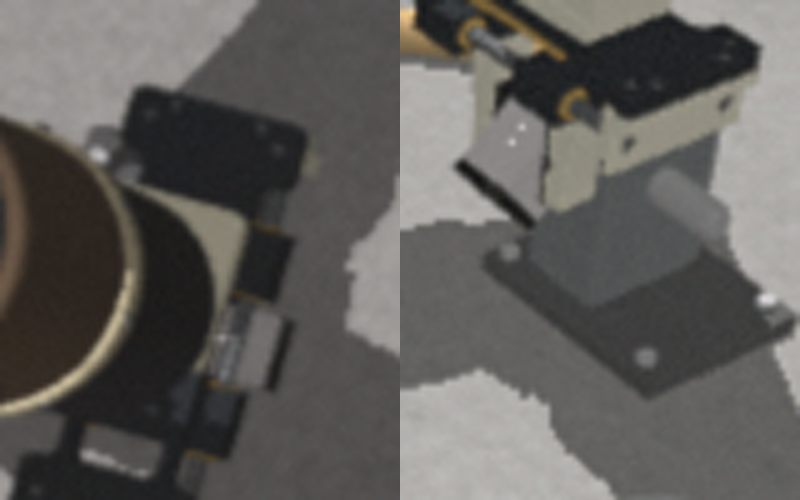

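The picture shows the sleeve pivoted by about 45–50°, with the foot down at crop (495,195) and the mouth up. I'll keep descending, then push it toward the face.

```bash
python3 -m creep '{"translation": [[0,0,-3],[0,0,-3],[0,0,-3],[0,0,-2],[0,0,0]], "spin": [0,0,0,0,0], "gripper": [0.3,0.3,0.3,0.3,0.3]}' >/dev/null; python3 st.py
python3 -m creep '{"translation": [[0.5,1.9,0],[0.5,1.9,0],[0,0,0]], "spin": [0,0,0], "gripper": [0.3,0.3,0.3]}' >/dev/null; python3 st.py
python3 -m creep '{"translation": [[0.3,1,0],[0,0,0]], "spin": [0,0], "gripper": [0.3,0.3]}' >/dev/null; python3 st.py
```

```text
t 26.4 TCP [0.552  0.313  0.0767] along 26.3 lat 61.0 mm F xg,yg,z -0.6 2.0 -1.3 M [-0.51  0.03  0.02] rot [ 3.141e+00 -1.000e-03 -1.840e+00] w 0.0342
t 26.7 TCP [0.5522 0.3155 0.0764] along 26.9 lat 58.5 mm F xg,yg,z -0.5 5.2 0.4 M [-1.84  0.44 -0.02] rot [ 3.14  -0.004 -1.84 ] w 0.0342
t 26.9 TCP [0.5523 0.3162 0.0762] along 26.9 lat 57.8 mm F xg,yg,z 0.4 7.7 -0.8 M [-2.11  0.57  0.01] rot [ 3.14  -0.004 -1.841] w 0.0339
```

```bash
python3 -m creep '{"translation": [[0.3,1,0],[0,0,0]], "spin": [0,0], "gripper": [0.3,0.3]}' >/dev/null; python3 st.py
python3 - <<'E'
from h import *
c=cams.grab_frame("scene")
b,ob=crop(c["img"],(390,145),60,60,9);print(ob)
cv2.imwrite("pics/pv2.png",b[:,:,::-1])
E
```

```text
t 27.1 TCP [0.5525 0.3171 0.0762] along 26.9 lat 56.9 mm F xg,yg,z -0.9 7.1 -1.1 M [-2.17  0.59  0.01] rot [ 3.139 -0.004 -1.841] w 0.0342
(360, 115)
```

View pics/pv2.png

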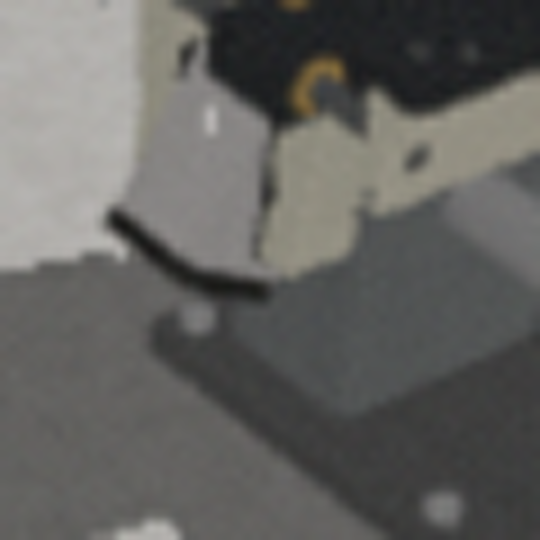

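The sleeve is now steep: foot edge at crop (110,215)–(270,290), leaning about 15–20°. I'll push a little further.

```bash
python3 -m creep '{"translation": [[0.3,1,0],[0.3,1,0],[0,0,0]], "spin": [0,0,0], "gripper": [0.3,0.3,0.3]}' >/dev/null; python3 st.py
python3 -m creep '{"translation": [[0.3,1,0],[0.3,1,0],[0,0,0]], "spin": [0,0,0], "gripper": [0.3,0.3,0.3]}' >/dev/null; python3 st.py
```

```text
t 27.45 TCP [0.553  0.319  0.0761] along 27.0 lat 55.0 mm F xg,yg,z 0.1 6.6 -1.2 M [-2.2   0.69  0.02] rot [ 3.139 -0.004 -1.841] w 0.0342
t 27.75 TCP [0.5535 0.3209 0.076 ] along 27.0 lat 52.9 mm F xg,yg,z 0.4 7.2 -1.5 M [-2.16  0.73 -0.01] rot [ 3.139 -0.005 -1.841] w 0.034
```

```bash
python3 -m creep '{"translation": [[0.3,1,0],[0,0,0]], "spin": [0,0], "gripper": [0.3,0.3]}' >/dev/null; python3 st.py
python3 - <<'E'
from h import *
c=cams.grab_frame("scene")
b,ob=crop(c["img"],(390,145),60,60,9);print(ob)
cv2.imwrite("pics/pv3.png",b[:,:,::-1])
E
```

```text
t 27.95 TCP [0.5538 0.3219 0.0759] along 27.0 lat 51.9 mm F xg,yg,z 0.2 5.9 -1.2 M [-2.18  0.79 -0.  ] rot [ 3.139 -0.005 -1.841] w 0.0339
(360, 115)
```

View pics/pv3.png

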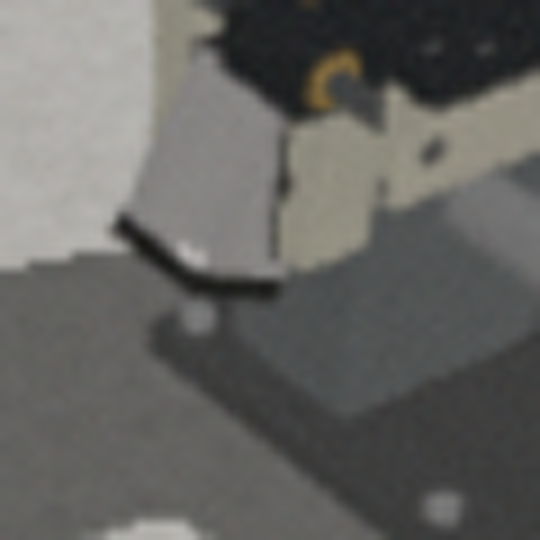

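The picture shows the sleeve leaning roughly 25° from vertical (foot edge at crop (190,275)–(280,285)), and it has slid a little in the pads. Its centre of mass is already past the foot edge. I'll grip firmer, carry it to the mat and finish by dragging the rubber foot's edge.

```bash
python3 -m creep '{"translation": [[0,0,0],[-2,-7,0],[-2,-8,0],[0,0,30],[0,0,35],[3.75,-30,0],[3.75,-40,0],[3.75,-45,0]], "spin": [0,0,0,0,0,0.0225,0.0225,0.0225], "gripper": [0.3,0.3,0.3,0.3,0.3,0.3,0.3,0.3]}' 20 >/dev/null
python3 -m creep '{"translation": [[3.75,-45,0],[3.75,-45,0],[3.75,-45,0],[3.75,-45,0],[3.75,-45,0],[3.75,-45,0],[3.75,-45,0],[3.75,-45,0]], "spin": [0.0225,0.0225,0.0225,0.0225,0.0225,0.0225,0.0225,0.0225], "gripper": [0.3,0.3,0.3,0.3,0.3,0.3,0.3,0.3]}' >/dev/null
python3 -m creep '{"translation": [[3.75,-45,0],[0,-22,0],[0,0,0],[0,0,0]], "spin": [0.0225,0,0,0], "gripper": [0.3,0.3,0.3,0.3]}'
python3 - <<'E'
from h import *
t=cams.grab_frame("top");c=cams.grab_frame("scene")
a,oa=crop(t["img"],(430,180),80,100,5);b,ob=crop(c["img"],(225,300),80,100,5);print(oa,ob)
cv2.imwrite("pics/m1.png",np.hstack([a,b])[:,:,::-1])
E
```

```text
t: 30.0
eef_pos: [0.5959, -0.2335, 0.1421]
ee_rot: [-3.141, 0.0, -1.572]
force: [0.5, 1.1, -0.7]
width: 0.0338
gripper_force: 20.0
(390, 130) (185, 250)
```

View pics/m1.png

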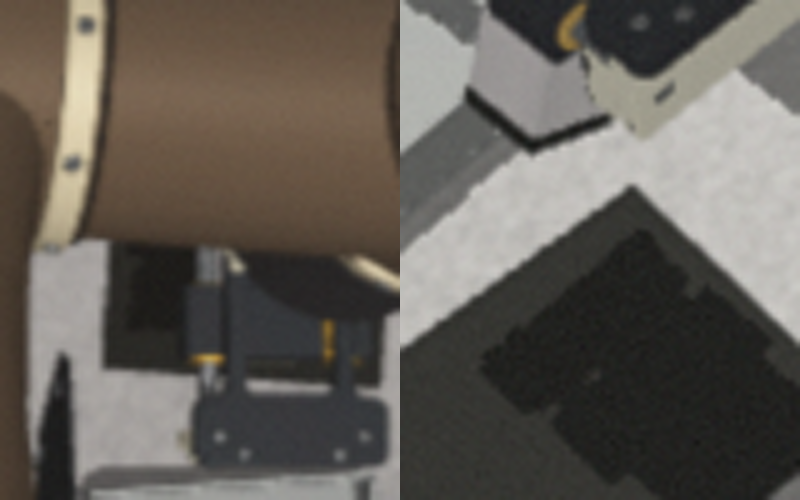

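The picture shows the sleeve steep, leaning about 15°, foot corner at crop (535,150) and the mat clear below. I'll descend until the foot edge touches.

```bash
cat > s2.py <<'E'
from h import *
s=get_state();print("t",round(s["t"],2),np.round(s["eef_pos"],4),"F",np.round(s["force"],1),"M",np.round(s["moment"],2),"w",round(s["width"],4))
E
python3 -m creep '{"translation": [[0,0,-40],[0,0,-40],[0,0,-22],[0,0,-8],[0,0,0],[0,0,0]], "spin": [0,0,0,0,0,0], "gripper": [0.3,0.3,0.3,0.3,0.3,0.3]}' 6 >/dev/null; python3 s2.py
python3 -m creep '{"translation": [[0,0,-3],[0,0,-3],[0,0,0]], "spin": [0,0,0], "gripper": [0.3,0.3,0.3]}' >/dev/null; python3 s2.py
python3 -m creep '{"translation": [[0,0,-2],[0,0,0]], "spin": [0,0], "gripper": [0.3,0.3]}' >/dev/null; python3 s2.py
python3 -m creep '{"translation": [[0,0,-2],[0,0,0]], "spin": [0,0], "gripper": [0.3,0.3]}' >/dev/null; python3 s2.py
```

```text
t 30.7 [ 0.5975 -0.2326  0.0337] F [-0.4 -0.2  0.1] M [0.07 0.07 0.02] w 0.0337
t 31.0 [ 0.5963 -0.2329  0.0265] F [-0.7 -0.7 -0.9] M [-0.01  0.15 -0.02] w 0.0341
t 31.2 [ 0.5962 -0.233   0.0241] F [-0.2 -0.6 -1.7] M [0.03 0.15 0.04] w 0.0338
t 31.4 [ 0.5965 -0.2331  0.0225] F [-0.2  0.4  1.7] M [ 0.06  0.21 -0.03] w 0.0342
```

```bash
python3 -m creep '{"translation": [[0,0,-1],[0,-2,-0.5],[0,-2,-0.5],[0,0,0]], "spin": [0,0,0,0], "gripper": [0.3,0.3,0.3,0.3]}' >/dev/null; python3 s2.py
python3 -m creep '{"translation": [[0,-2,-0.5],[0,-2,-0.5],[0,0,0]], "spin": [0,0,0], "gripper": [0.3,0.3,0.3]}' >/dev/null; python3 s2.py
python3 -m creep '{"translation": [[0,-1,-1],[0,0,0]], "spin": [0,0], "gripper": [0.3,0.3]}' >/dev/null; python3 s2.py
```

```text
t 31.8 [ 0.5966 -0.2371  0.0208] F [-1.   1.2  4.9] M [ 0.35  0.63 -0.  ] w 0.0337
t 32.1 [ 0.5966 -0.2412  0.0195] F [-1.1  0.6  4.2] M [ 0.31  0.4  -0.01] w 0.0338
t 32.3 [ 0.5965 -0.2423  0.0186] F [-0.7 -0.3  5.4] M [ 0.01  0.55 -0.02] w 0.0339
```

```bash
python3 -m creep '{"translation": [[0,-1,-1],[0,0,-1],[0,0,0]], "spin": [0,0,0], "gripper": [0.3,0.3,0.3]}' >/dev/null; python3 s2.py
python3 - <<'E'
from h import *
c=cams.grab_frame("scene")
b,ob=crop(c["img"],(210,320),80,80,7);print(ob)
cv2.imwrite("pics/m2.png",b[:,:,::-1])
E
```

```text
t 32.6 [ 0.5965 -0.2435  0.0168] F [-2.8 -0.4  6.2] M [-0.38  0.71  0.03] w 0.0343
(170, 280)
```

View pics/m2.png

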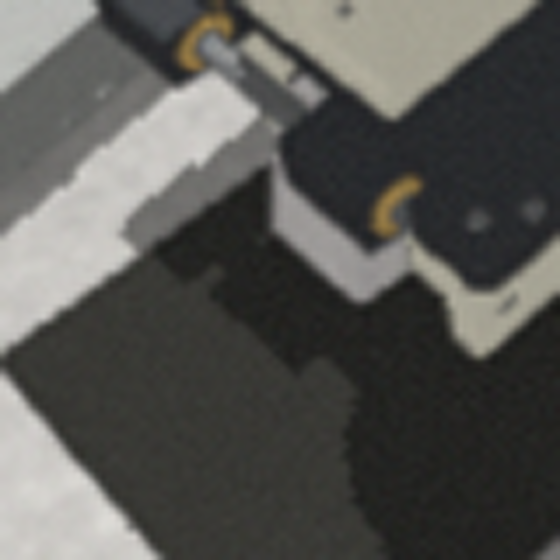

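The sleeve's bottom edges now run parallel to the mat edges (crop (362,300)–(410,265)) and its sides are vertical, so it stands flat. I'll release, rise and check.

```bash
python3 -m creep '{"translation": [[0,0,1],[0,0,0],[0,0,0],[0,0,0],[0,0,20],[0,0,40],[0,0,50]], "spin": [0,0,0,0,0,0,0], "gripper": [0.3,0.6,0.66,0.66,0.66,0.66,0.66]}'
python3 -m creep '{"translation": [[5,45,0],[5,45,0],[5,45,0],[5,45,0],[0,28,0],[0,0,0]], "spin": [-0.037,-0.037,-0.037,-0.037,-0.037,-0.037], "gripper": [0.66,0.66,0.66,0.66,0.66,0.66]}'
python3 - <<'E'
from h import *
t=cams.grab_frame("top");c=cams.grab_frame("scene")
a,oa=crop(t["img"],(430,200),80,110,5);b,ob=crop(c["img"],(225,290),80,110,5);print(oa,ob)
cv2.imwrite("pics/m3.png",np.hstack([a,b])[:,:,::-1])
E
python3 edge.py | grep S1
```

```text
t: 33.35
eef_pos: [0.5948, -0.2425, 0.1262]
ee_rot: [3.137, 0.001, -1.57]
force: [1.0, -0.0, 0.0]
width: 0.0576
gripper_force: 0.0
t: 33.95
eef_pos: [0.6166, -0.0313, 0.1272]
ee_rot: [-3.141, 0.0, -1.79]
force: [0.3, -1.2, -0.2]
width: 0.0578
gripper_force: 0.0
(390, 145) (185, 235)
S1 ('top',) [ 0.6111 -0.0677] 92.6
S1 ('scene',) [ 0.6177 -0.025 ] 75.49
S1 ('top', 'scene') [ 0.6165 -0.0241] 67.81
```

View pics/m3.png

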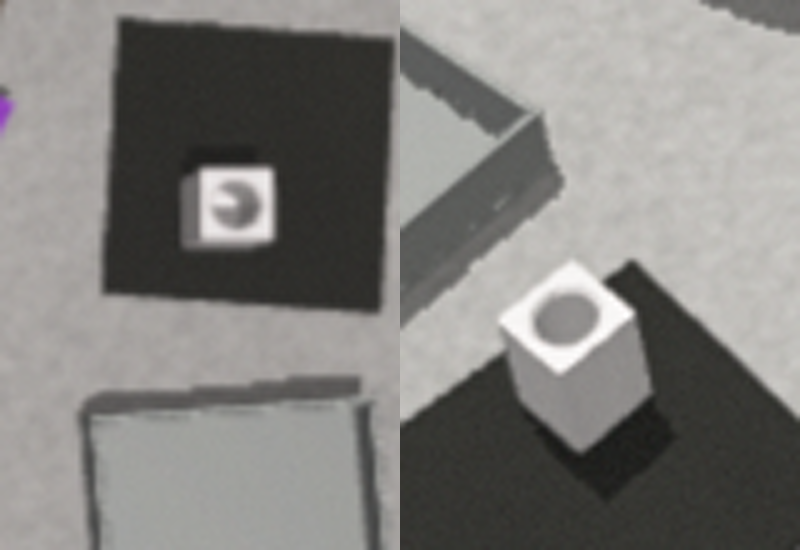

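Sleeve S2 stands upright on the mat with its bore up (top crop (238,205), scene crop (568,320)). I'll pick up S1 and take it to the tray.

```bash
python3 -m creep '{"translation": [[0,3,-40],[0,0,-45],[0,0,-22],[0,0,-13],[0,0,0],[0,0,0],[0,0,0],[0,0,0]], "spin": [0,0,0,0,0,0,0,0], "gripper": [0.66,0.66,0.66,0.66,0.66,0.3,0.3,0.3]}' 15; python3 -m creep '{"translation": [[0,0,0],[0,0,0],[0,0,40],[0,0,45],[0,0,0]], "spin": [0,0,0,0,0], "gripper": [0.3,0.3,0.3,0.3,0.3]}'
python3 - <<'E'
from h import *
for n in("top","scene"):
    cams.grab_frame(n); print(n,[(np.round(d["centre"],3).tolist(),round(d["confidence"],2)) for d in nets.pinpoint(n,"tray")])
f=cams.grab_frame("top")
for p in((407,227),(462,226),(467,281),(412,285)): print(p,ray(f,p,.035).round(3))
E
```

```text
t: 34.95
eef_pos: [0.6173, -0.0318, 0.0088]
ee_rot: [-3.139, 0.001, -1.792]
force: [1.0, 1.3, 0.0]
width: 0.0391
gripper_force: 0.0
t: 35.45
eef_pos: [0.6203, -0.0314, 0.0988]
ee_rot: [-3.132, 0.003, -1.79]
force: [0.7, 0.8, -0.7]
width: 0.0345
gripper_force: 15.0
top [([0.432, -0.263, 0.001], 0.57)]
scene [([0.428, -0.262, 0.002], 0.81), ([0.637, 0.358, 0.074], 0.66)]
(407, 227) [ 0.497 -0.185  0.035]
(462, 226) [ 0.5   -0.319  0.035]
(467, 281) [ 0.367 -0.328  0.035]
(412, 285) [ 0.357 -0.196  0.035]
```

```bash
python3 -m creep '{"translation": [[0,0,35],[-31,-38,0],[-31,-38,0],[-31,-38,0],[-31,-38,0],[-31,-38,0],[-31,-38,0],[0,0,0]], "spin": [0,0.04,0.04,0.04,0.04,0.04,0.02,0], "gripper": [0.3,0.3,0.3,0.3,0.3,0.3,0.3,0.3]}'
python3 -m creep '{"translation": [[0,0,-40],[0,0,-40],[0,0,-20],[0,0,0],[0,0,0]], "spin": [0,0,0,0,0], "gripper": [0.3,0.3,0.3,0.3,0.3]}'; python3 s2.py
```

```text
t: 36.5
eef_pos: [0.4256, -0.2625, 0.1259]
ee_rot: [3.138, 0.001, -1.576]
force: [0.5, 1.3, -1.4]
width: 0.0336
gripper_force: 15.0
t: 37.0
eef_pos: [0.4302, -0.2599, 0.0269]
ee_rot: [3.14, 0.0, -1.571]
force: [0.7, -0.9, -0.6]
width: 0.0337
gripper_force: 15.0
t 37.0 [ 0.4302 -0.2599  0.0269] F [ 0.7 -0.9 -0.6] M [ 0.04  0.03 -0.02] w 0.0337
```

```bash
python3 -m creep '{"translation": [[0,0,-8],[0,0,-4],[0,0,0]], "spin": [0,0,0], "gripper": [0.3,0.3,0.3]}'; python3 s2.py
python3 -m creep '{"translation": [[0,0,-1],[0,0,0],[0,0,0],[0,0,0],[0,0,30],[0,0,45],[0,0,45],[0,0,0]], "spin": [0,0,0,0,0,0,0,0], "gripper": [0.3,0.55,0.6,0.6,0.6,0.6,0.6,0.6]}'
python3 -m creep '{"translation": [[-8,45,0],[-8,45,0],[-8,45,0],[-8,45,0],[-8,45,0],[-8,45,0],[0,0,0]], "spin": [0,0,0,0,0,0,0], "gripper": [0.6,0.6,0.6,0.6,0.6,0.6,0.6]}'
python3 - <<'E'
from h import *
t=cams.grab_frame("top");c=cams.grab_frame("scene")
cv2.imwrite("pics/end.png",np.vstack([t["img"][100:300],c["img"][130:400]])[:,:,::-1])
E
```

```text
t: 37.3
eef_pos: [0.4303, -0.2598, 0.0153]
ee_rot: [-3.141, 0.0, -1.572]
force: [0.3, -0.2, -1.8]
width: 0.0339
gripper_force: 15.0
t 37.3 [ 0.4303 -0.2598  0.0153] F [ 0.3 -0.2 -1.8] M [-0.    0.19 -0.05] w 0.0339
t: 38.1
eef_pos: [0.434, -0.2611, 0.1406]
ee_rot: [-3.131, -0.003, -1.571]
force: [-0.1, -0.7, -0.8]
width: 0.0522
gripper_force: 0.0
t: 38.8
eef_pos: [0.3823, 0.0146, 0.135]
ee_rot: [-3.139, 0.002, -1.564]
force: [-0.2, -0.9, 0.8]
width: 0.0527
gripper_force: 0.0
```

View pics/end.png

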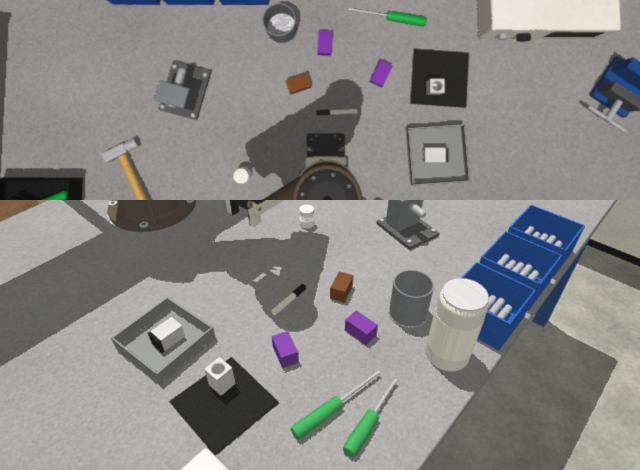

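The final picture shows S1 lying in the tray (435,155) and S2 standing bore-up on the mat (437,87). The pen, jar and tin are where they started, and the robot is clear of everything.

```bash
python3 -c "
from station import arm
print(arm.job_done())"
```

```text
the job is handed in; nothing more can be done
None
```

The sleeve that fits went fully home on the pin and now stands open end up on the mat, the one that would not go on is in the tray, and the job is handed in at about 39 s of the 72 s allowed.

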